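# Clamp a gauge head onto a vacuum port

### The arm

A 6-joint arm with a two-finger parallel gripper is mounted at the origin on a cart in front of the work surface, level with it; the furniture and walls round the work are solid. World frame = base frame: x ahead of the robot, y to its left, z up, the work surface at z = 0. Lengths are in m, angles in rad, forces in N, time in s.
With the tool pointing down it reaches from about 0.35 to 0.775 m from the base axis. Payload 7.3 kg.
Tool frame: the origin (TCP) lies midway between the tips of the shut fingers; the grasp point (between the pads) lies 19 mm behind it (env.grasp_offset is the distance from the TCP to the grasp point, in m); z points along the fingers, y is the line along which they close (so a half turn about z gives the same grasp; the last joint's range is limited). The gripper opens to 92 mm and grips with 3 to 60 N. Pads are 19 mm wide; open, the fingers measure 130 mm over their backs; the gripper's body (75 mm by 190 mm) begins 47 mm behind the grasp point.
Start: joints at [-1.302, 0.342, 1.524, -0, 1.275, -0.146], TCP at [0.212, -0.48, 0.191] pointing down, gripper open.
Joint ranges: [-2.53, 2.53], [-0.77, 2.02], [0.04, 2.7], [-1, 4.14], [0.28, 2.66], [-3.11, 3.11]. Speed limits (rad/s): [2.57, 2.57, 3.14, 3.14, 3.14, 3.14].

### API

Orientations are given as a unit quaternion [x, y, z, w].
In Python, from bench import env, eyes gives the robot as it stands.
- The arm moves only by the shell command python3 -m inch 'ROWS' [OPENING] [FORCE]. ROWS is JSON, a list of rows, each a list of 2 entries, a list of its own where there are three numbers: the shift along the tool's x, y, z scaled (see below), then the turn about the tool's z scaled (see below). A call has exactly 5 rows; each row is the pose to reach, as a shift and turn from the pose commanded when the call began, along the tool's axes at that moment; what a row does not reach only later rows make up. The controller multiplies each number of a shift by 750 mm and each number of a turn by 90 degrees. A row lasts 1/10 s, in which the tool goes at most 50 mm and 8.59 degrees, less where a joint would pass 70% of its speed; a pose out of reach is approached as far as the arm can. A call with a number of a shift or a turn outside -1 to 1 is refused whole. A call with a gripper value outside its range is refused whole. OPENING is the opening, from 0 (shut) to 1 (fully open), set as the call begins (- or left out, the last holds). The fingers move at their own pace and stop on an object; FORCE is the grip in N (left out, the last holds). Time passes only in rows, so rows that repeat a pose let the fingers close, or fill a call up. It gives the time, the measured TCP pose, the force, the opening and the grip force at its end, in the units of the state.
- env.read_state(): the state, without advancing time (a new reading comes with each control period).
- eyes.read_camera(name): name is "side" or "top"; returns a dict with "pixels" (420x560x3 uint8, red, green, blue), "fov_y" (degrees; the focal length in pixels is half the picture's height over the tangent of half this angle, whatever the lens; pixels are square), "cx", "cy" (the principal point, pixels), "view" (4x4, takes a point from world to camera coordinates). Camera axes: x right, y down, z forward; pixel columns grow to the right and rows downward; lengths in m; the calibration is good to about 2 mm. A picture is of the moment at which its call begins. There is no depth.
- env.job_done(): hands the job in; it is judged then, once.
The state is a dict: "clock": time; "qpos": joint angles; "joint_vel": joint speeds; "effort": joint torques, N m; "tool_pos": TCP position; "tcp_rot": TCP orientation; "wrist_force": force on the tool from outside, world axes, zero at the start; "ft_torque": the same for the moment, N m; "opening": finger opening in m; "gripper_force": force on a finger pad.
Only numpy, scipy, OpenCV 4.12 (cv2) and the standard library are available. Lean on these libraries where they do the work, as an engineer would, in place of code of your own. Each camera call takes 0.05 s, during which the arm holds its last target. There are 200 camera calls.

### The job

Fit the blue gauge head to the vacuum port: stand it flange down on the port's rubber seal, slid back gently under the lips of the fixed half of the clamp ring, and let go. Then swing the hinged half ring round the two flanges, and turn the latch lever until its hook has caught the ring's pin, the ring is drawn fully shut and the lever has just become firm: the hook's setting varies, so go by feel and do not force it. Leave the bottle, the lens and the loupe where they stand.

Things in the scene. Friction and masses are not known exactly. Their poses are not given: they have to be found in the camera images.
- vacuum_stand: Grey square base plate (170 x 170 x 12 mm), bolted down, carrying an upright steel pipe with a 56 mm flange. Origin: on the pipe axis at the bench surface; z up. Its +x side carries the fixed half of the aluminium clamp ring (wall radius 29 to 36 mm, 50 to 74 mm up), open to its -x side. The hinge post is on its +y side, the latch post on its -y side; latch parts there reach 92 mm up.
- lip (a point): Inner edge of the fixed half's bevelled lips, on the stand's +x axis, 19 mm from the pipe axis, 71 mm above the bench. The lips span 55 degrees either side of +x; their undersides slope down outwards at 25 degrees, their tops are at most 77 mm up. The head's flange cannot come straight down past them: lower it at least 18 mm short, on the -x side, then slide it along +x under the lips.
- port (a point): Centre of the top of the black rubber seal (42 mm across) on the lower flange, 63 mm above the bench, on the pipe axis; its x, y axes are the stand's. The seal begins to give at about 10 N, gives 2 mm at about 30 N and bottoms out at 3 mm.
- gauge_head: Loose gauge head, about 0.2 kg, 56 mm high, round: steel flange 56 mm across and 6 mm thick at the bottom, neck 26 mm across, above 14 mm a blue cylinder 30 mm across with a white band. Origin: centre of the flange's underside, z up. Starts upright on the bench. Clamped, it is concentric with the port and some 1.5 mm down in the seal.
- ring_angle (a joint): Angle (rad) of the swinging half ring about the upright hinge: 0 shut (end stop), positive open (clockwise seen from above), at most 1.75. Friction, about 1.5 N at its handle, holds it where it is left. Near shut its bevels wedge on the flange and it takes up to some 12 N at the handle; let go, it may spring back a few hundredths of a rad. The hook catches its pin when it is below about 0.05.
- ring_hinge (a point): On the axis of the hinge post, 62 mm above the bench, at (0, 44) mm in the stand's x, y. The post is 81 mm high.
- ring_grip (a point): On the axis of the swinging half's upright black handle pin (12 mm in diameter, top 124 mm above the bench), 112 mm up, 110 mm from the hinge axis. Shut, it lies at (-40, -58) mm in the stand's x, y. Keep fingertips above 93 mm at this handle and at the lever's.
- lever_angle (a joint): Angle (rad) of the latch lever about its upright pivot, positive open (counter-clockwise seen from above), from -0.35 to 2.3. Starts open at 1.8 to 2.1. The hook meets the pin from about 1.4 down. Turned in before the ring is nearly shut, it blocks the pin. Where the ring is tight depends on the hook's setting: anywhere from -0.25 to 1.1. Friction holds the lever where it is left.
- lever_pivot (a point): On the pivot axis of the latch lever, 83 mm above the bench, at (14, -68) mm in the stand's x, y.
- lever_grip (a point): On the axis of the lever's upright black handle pin (12 mm in diameter, top 124 mm above the bench), 112 mm up, 64 mm from the pivot axis. At lever_angle 0 it lies in the direction 215 degrees from the stand's +x axis (counter-clockwise seen from above), as seen from the pivot.
- alcohol_bottle: White pump bottle, 62 mm across, 134 mm high, bystander. Origin: centre of its underside.
- spare_lens: Black barrel lens, 34 mm across, 76 mm high, standing, bystander. Origin: centre of its underside.
- loupe: Black eye loupe, 37 mm across, 28 mm high, bystander. Origin: centre of its underside.
- half_ring: The swinging aluminium half of the clamp ring, with its handle pin and its upright steel latch pin (7 mm diameter, top 90 mm up). Origin: on the hinge axis at the bench surface. The latch pin lies at (-10, -68) mm in the stand's x, y when the ring is shut.
- latch_lever: Red latch lever with an adjustable steel hook at its pivot. Origin: on the pivot axis at the bench surface, at (14, -68) mm in the stand's x, y. Turned in, the hook draws the ring's pin in by 5.5 mm per rad. Its setting varies by over 3 mm either way, unmeasured. The lever turns with 1 N at its handle, 2 to 4 N as it draws; firm is about 10 N (some 45 N hook pull, half of it stays); over 14 N forces it.
Mind the look-alikes: they are no part of the job. Of the things like the gauge_head, leave any that is orange or purple; of the rest the smaller one is meant.

How it is judged:
On the way, in this order (a step that is already met when the one before it is completed fails the run):
1. the head stands upright on the seal under the fixed half's lips, let go, with the ring still open (horizontal distance between gauge_head and port below 0.01 m and z of gauge_head in the frame of port between -0.003 and 0.0015 m and angle between gauge_head's own z axis and vertical below 0.06 rad and contact force between the fingers and gauge_head below 0.1 N and value of joint ring_angle above 0.4 rad), for 0.2 s.
2. the half ring is swung round the flanges (below 0.08 rad) while the lever is still open (above 1.2 rad) (value of joint ring_angle below 0.08 rad and value of joint lever_angle above 1.2 rad), for 0.2 s.
At the end, for the whole second after the job is handed in: The half ring is shut (within 0.015 rad), the hook pulls on the latch pin with more than 10 N, and the head stands centred on the port within 2.5 mm, upright within 0.04 rad, pressed at least 1 mm into the seal, at rest (value of joint ring_angle below 0.015 rad and contact force between latch_lever and half_ring above 10 N and horizontal distance between gauge_head and port below 0.0025 m and z of gauge_head in the frame of port below -0.001 m and angle between gauge_head's own z axis and vertical below 0.04 rad and linear speed of gauge_head below 0.01 m/s); the robot touches nothing.
It fails at once if the latch is forced: the hook pulls on the latch pin with more than 80 N (contact force between latch_lever and half_ring above 80 N).
It fails at once if the head is pressed on the stand with more than 90 N in all (contact force between gauge_head and vacuum_stand above 90 N).
It fails at once if the bottle is moved by more than 3 cm (distance of alcohol_bottle from where it was at the start of the episode above 0.03 m).
It fails at once if the lens is moved by more than 3 cm (distance of spare_lens from where it was at the start of the episode above 0.03 m).
It fails at once if the loupe is moved by more than 3 cm (distance of loupe from where it was at the start of the episode above 0.03 m).
It also fails if it takes over 72 s, if anything falls off the work surface, if the arm or the gripper's body presses on something with over 40 N, if the wrist force passes 120 N, or if a joint passes its speed limit or range.

## Working session

There is one attempt and no reset: what is moved stays moved. The work goes in short steps, Python scripts to look and compute and a shell command to move; the robot and the scene stay as the last step left them, time stands still between calls to the robot, and variables do not carry over. Pictures are saved under pics/ and viewed, at most 10 in all, crops included, and the job is handed in when it is done.

```bash
ls; mkdir -p pics
python3 - <<'E'
from bench import env, eyes
import cv2
for n in("side","top"):
    c=eyes.read_camera(n); cv2.imwrite(f"pics/{n}0.png",c["pixels"][:,:,::-1]); print(n,c["fov_y"],c["cx"],c["cy"],c["view"])
print(env.read_state(), env.grasp_offset)
E
```

```text
pics
side 56.93125374384603 281.26736322710934 209.05855884190558 [[ 0.99090487 -0.13454492  0.00227976 -0.58465236]
 [-0.08667296 -0.65111075 -0.75401763  0.0228095 ]
 [ 0.10293362  0.74696215 -0.65685022  0.9490946 ]
 [ 0.          0.          0.          1.        ]]
top 56.84017239414244 285.0388668185559 214.55081982940507 [[ 0.00302725 -0.99997468  0.00643987 -0.14528643]
 [-0.99858241 -0.00336514 -0.05312109  0.56669307]
 [ 0.05314141 -0.00626993 -0.99856731  0.93653838]
 [ 0.          0.          0.          1.        ]]
{'clock': 0.1, 'qpos': array([-1.30203843e+00,  3.42661714e-01,  1.52487353e+00, -1.20286926e-05,
        1.27536400e+00, -1.45990683e-01]), 'joint_vel': array([ 0.00010064, -0.00134428, -0.00197377, -0.0006545 , -0.00062779,
        0.00083631]), 'effort': array([ 1.77943264e-03, -4.32005167e+01, -2.44694674e+01,  7.19422731e-02,
        5.25704341e-02, -4.20638969e-05]), 'tool_pos': array([ 0.21147402, -0.48011336,  0.19052671]), 'tcp_rot': array([ 9.78574327e-01,  2.05892834e-01, -4.58183167e-05, -6.51713122e-04]), 'wrist_force': array([-0.34744435,  0.15762978, -0.21084699]), 'ft_torque': array([ 0.06063577, -0.03130542,  0.01625951]), 'gripper_force': 0.0, 'opening': 0.09190088326412407} 0.0188
```

View pics/side0.png

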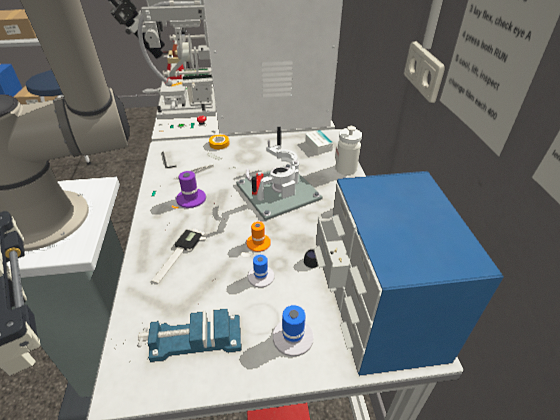

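View pics/top0.png

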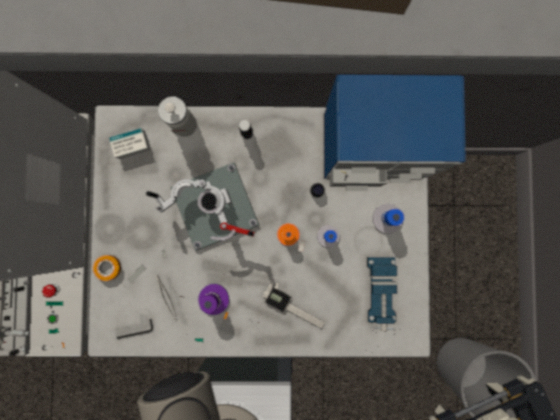

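The side view shows four head-like things: purple (187,190), orange (258,235), small blue (260,268) and large blue (293,325). In the top view these are at (213,299), (288,234), (330,238) and (393,218). The small blue one is my target. The stand is at top (213,207), with the swinging ring and its handle at (152,195) and the red lever at (240,230). The bottle is at (172,110), the lens at (245,130) and the loupe at (317,190).

```bash
cat > h.py <<'E'
import numpy as np, cv2
from bench import env, eyes
def cam(n):
    c=eyes.read_camera(n); c["f"]=210/np.tan(np.radians(c["fov_y"]/2)); return c
def proj(c,p):
    q=c["view"][:3,:3]@np.array(p,float)+c["view"][:3,3]; return np.array([c["cx"]+c["f"]*q[0]/q[2],c["cy"]+c["f"]*q[1]/q[2]])
def ray(c,uv):
    R=c["view"][:3,:3]; d=R.T@np.array([(uv[0]-c["cx"])/c["f"],(uv[1]-c["cy"])/c["f"],1]); return -R.T@c["view"][:3,3], d/np.linalg.norm(d)
def plane(c,uv,z):
    o,d=ray(c,uv); return o+d*(z-o[2])/d[2]
def two(c1,a,c2,b):
    o1,d1=ray(c1,a);o2,d2=ray(c2,b)
    s=np.linalg.lstsq(np.c_[d1,-d2],o2-o1,rcond=None)[0]; p,q=o1+d1*s[0],o2+d2*s[1]; return (p+q)/2,np.linalg.norm(p-q)
def blobs(c,lo,hi,amin=15):
    h=cv2.cvtColor(c["pixels"],cv2.COLOR_RGB2HSV); m=cv2.inRange(h,lo,hi)
    n,_,st,ce=cv2.connectedComponentsWithStats(m); return [(ce[i].round(1),st[i]) for i in range(1,n) if st[i][4]>=amin]
E
python3 - <<'E'
from h import *
s,t=cam("side"),cam("top")
for n,c in(("s",s),("t",t)):
    for nm,lo,hi in(("blue",(108,150,120),(125,255,255)),("red",(0,170,90),(6,255,255))):
        for ce,st in blobs(c,lo,hi): 
            if st[4]<3000: print(n,nm,ce,st)
S=s["pixels"][120:220,220:370,::-1]; T=t["pixels"][150:255,135:275,::-1]
S=cv2.resize(S,(675,450),interpolation=cv2.INTER_CUBIC); T=cv2.resize(T,(700,525),interpolation=cv2.INTER_CUBIC)
cv2.imwrite("pics/s1.png",S);cv2.imwrite("pics/t1.png",T)
a=cv2.resize(s["pixels"][215:345,225:325,::-1],(385,500));b=cv2.resize(t["pixels"][190:270,300:420,::-1],(415,277))
im=np.zeros((500,800,3),np.uint8);im[:,:385]=a;im[:277,385:]=b;cv2.imwrite("pics/b1.png",im)
E
```

```text
s blue [ 2.6 67.5] [ 0 65  7  6 19]
s blue [260.2 267.4] [253 259  14  15 114]
s blue [260.7 276.1] [256 274  11   4  16]
s blue [291.7 316.8] [288 313  11   7  17]
s blue [293.6 327.6] [283 316  22  20 233]
s blue [292.8 338.7] [283 335  20   7  38]
s red [257.3 182.4] [252 174  11  20  70]
s red [280.5 413.1] [248 403  62  17 733]
t blue [394.  216.8] [385 210  18  15 170]
t blue [330.  236.1] [325 231  11  11  84]
t red [236.8 229.1] [226 225  23   9  86]
t red [ 48.4 290.8] [ 43 286  12  10  53]
```

View pics/s1.png

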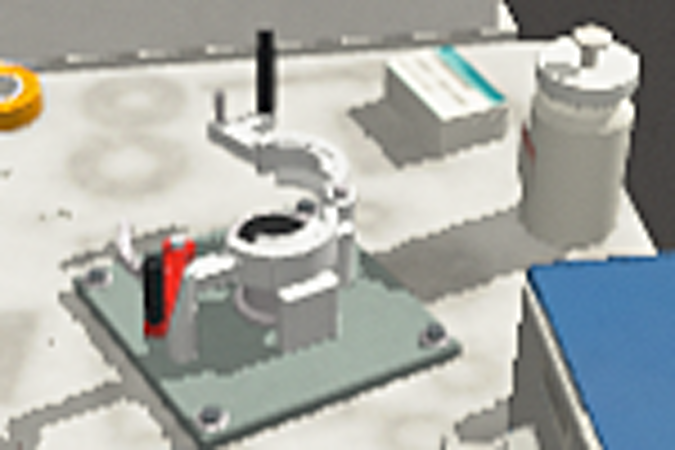

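View pics/t1.png

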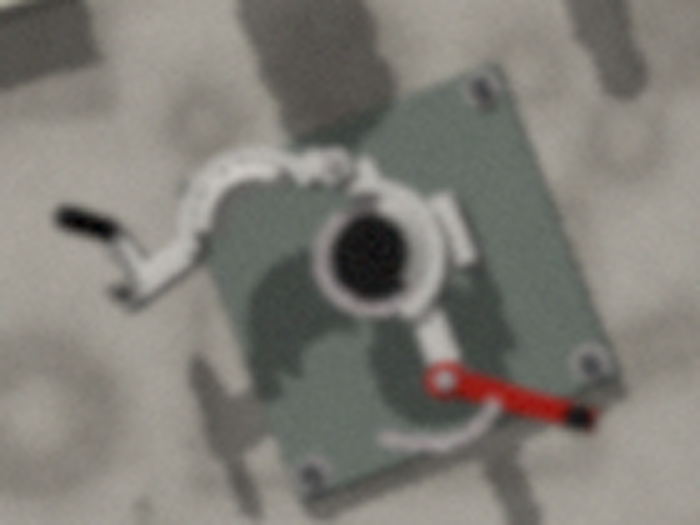

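View pics/b1.png

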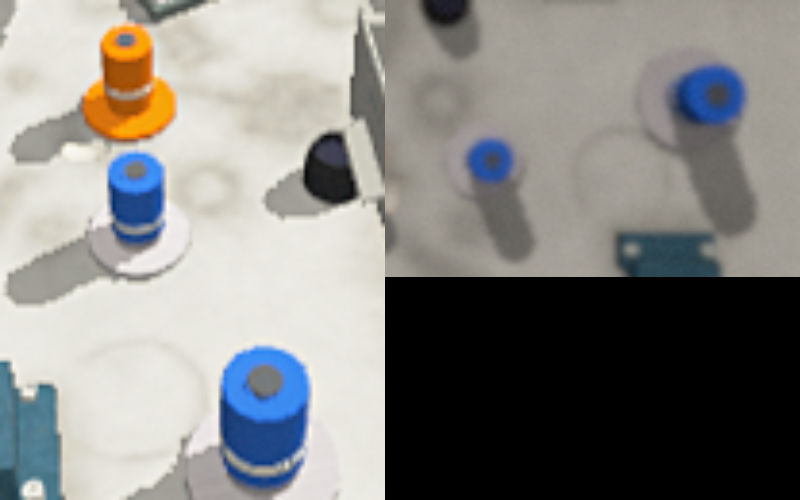

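The crop confirms the choice: the small blue head is at side (260,267) and top (330,236), smaller than the other blue one. The stand's open side faces image left in the top view, with the hinge at about (203,183), the pivot at (223.6,226) and the seal at (209,201.4).

```bash
cat > m.py <<'E'
from h import *
s,t=cam("side"),cam("top")
print("head top",plane(t,(330.4,236.6),.056),plane(s,(260.1,259.2),.056),two(t,(330.4,236.6),s,(260.1,259.2)))
print("seal",plane(t,(209,201.4),.063),plane(s,(220+268/4.5,120+231/4.5),.063))
print("pivot",plane(t,(135+443/5,150+380/5),.088), "hinge",plane(t,(135+342/5,150+165/5),.08))
bolts=[(485,90),(590,363),(314,474)]
B=[plane(t,(135+x/5,150+y/5),.014) for x,y in bolts]; print("bolts",B,"mid",(B[0]+B[2])/2)
d=B[0]-B[1]; print("yaw stand y",np.degrees(np.arctan2(d[1],d[0]))); d=B[1]-B[2]; print("yaw stand x",np.degrees(np.arctan2(d[1],d[0])))
Bs=[plane(s,(220+x/4.5,120+y/4.5),.014) for x,y in[(433,334),(211,415),(97,277)]];print("side bolts",Bs,(Bs[0]+Bs[2])/2)
print("ring handle top",two(t,(135+68/5,150+215/5),s,(220+265/4.5,120+34/4.5)))
print("lever handle top",plane(t,(135+580/5,150+417/5),.118),plane(s,(220+153/4.5,120+258/4.5),.124))
print("purple/orange",plane(t,(288,234),.05),"bottle",plane(t,(172,105),.134),"lens",plane(t,(245,126),.076),"loupe",plane(t,(317,189),.028))
E
python3 m.py
```

```text
head top [ 0.51361119 -0.24968762  0.056     ] [ 0.51278412 -0.25246637  0.056     ] (array([ 0.51326243, -0.25001259,  0.05321757]), np.float64(0.000680441291974749))
seal [0.594744   0.03425491 0.063     ] [0.58979355 0.03200587 0.063     ]
pivot [ 0.53691254 -0.00421035  0.088     ] hinge [0.63556725 0.04442    0.08      ]
bolts [array([ 0.68198089, -0.0120764 ,  0.014     ]), array([ 0.54719629, -0.06493941,  0.014     ]), array([0.4924947 , 0.06947941, 0.014     ])] mid [0.5872378 0.0287015 0.014    ]
yaw stand y 21.415294754413406
yaw stand x -67.85619125897438
side bolts [array([ 0.6793544, -0.012767 ,  0.014    ]), array([ 0.54559011, -0.06568722,  0.014     ]), array([0.4914134 , 0.06686922, 0.014     ])] [0.5853839  0.02705111 0.014     ]
ring handle top (array([0.60613107, 0.15590172, 0.11910314]), np.float64(0.0034292681780277836))
lever handle top [ 0.5202628  -0.06867742  0.118     ] [ 0.51866177 -0.06814783  0.124     ]
purple/orange [ 0.5194129  -0.15037901  0.05      ] bottle [0.7987691  0.10400004 0.134     ] lens [ 0.76970657 -0.0494173   0.076     ] loupe [ 0.62895531 -0.22090598  0.028     ]
```

Run:
```python
from h import *
for n,x0,y0,w in(("side",265,160,32),("top",195,188,28)):
    c=cam(n); g=cv2.cvtColor(c["pixels"],cv2.COLOR_RGB2GRAY)[y0:y0+w,x0:x0+w]
    u=cv2.resize(g,None,fx=8,fy=8,interpolation=cv2.INTER_CUBIC); m=(u<55).astype(np.uint8)
    k,_=cv2.findContours(m,cv2.RETR_EXTERNAL,cv2.CHAIN_APPROX_NONE)
    for q in k:
        if cv2.contourArea(q)>1500:
            P=np.array([plane(c,(x0+(a[0][0]+.5)/8-.5,y0+(a[0][1]+.5)/8-.5),.063)[:2] for a in q])
            print(n,"ext min",P.min(0),"max",P.max(0),"enclosing",cv2.minEnclosingCircle((P*1000).astype(np.float32)),"cen",P.mean(0))
    o=(0.5895,0.031); ex=np.array([.370,-.929]);ey=np.array([.929,.370])
    im=cv2.resize(c["pixels"][:,:,::-1],None,fx=4,fy=4,interpolation=cv2.INTER_CUBIC)
    def d(x,y,z,col=(0,255,255)):
        p=proj(c,[*(np.array(o)+(x*ex+y*ey)/1000),z/1000]); cv2.circle(im,tuple(int(v) for v in (p+.5)*4),2,col,-1)
    for a in np.arange(0,6.28,.2):
        d(21*np.cos(a),21*np.sin(a),63)
    for a in (-85,85):
        for b in(-85,85): d(a,b,12,(0,0,255))
    d(14,-68,92,(255,0,0)); d(0,44,81,(255,0,0))
    X,Y=(235,130) if n=="side" else (165,150)
    cv2.imwrite(f"pics/o_{n}.png",im[Y*4:Y*4+420,X*4:X*4+400])
a,b=cv2.imread("pics/o_side.png"),cv2.imread("pics/o_top.png"); cv2.imwrite("pics/o.png",np.hstack([a,b]))
```

```text
side ext min [0.57267265 0.02639652] max [0.60864513 0.04806654] enclosing ((590.658935546875, 35.34321212768555), 18.37088966369629) cen [0.59012755 0.0380688 ]
top ext min [0.57683133 0.01984384] max [0.61515136 0.05189589] enclosing ((595.9916381835938, 34.133949279785156), 19.258480072021484) cen [0.59522846 0.03495271]
```

View pics/o.png

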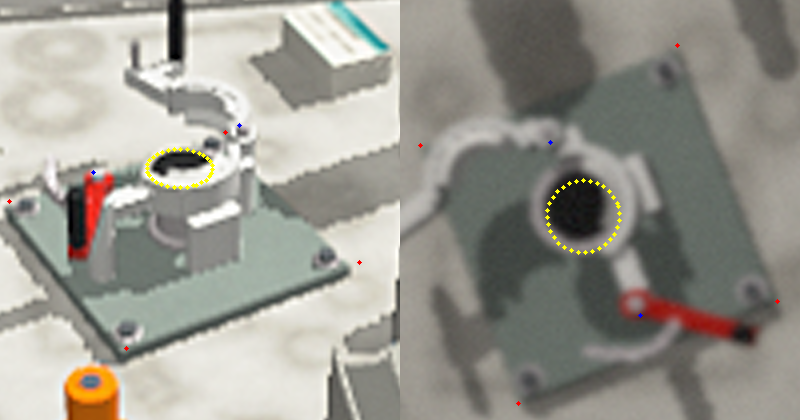

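Overlay: the projected seal circle and the pivot and hinge dots sit about 5 mm toward −x of the parts, while the plate corners fit, so the plate isn't centred on the pipe. From the pipe features I take the stand origin as (0.594, 0.0325) with stand x at −68.3°. Lever ≈1.9 rad and ring ≈1.3 rad match the description.

```bash
cat >> h.py <<'E'
O=np.array([.594,.0325]); YAW=np.radians(-68.3)
EX=np.array([np.cos(YAW),np.sin(YAW)]); EY=np.array([-EX[1],EX[0]])
def st(x,y): return O+(x*EX+y*EY)/1000
def go(x,y,z,yawx=None):   # scaled tool shift from measured pose to a world point
    from scipy.spatial.transform import Rotation as R
    s=env.read_state(); r=R.from_quat(s["tcp_rot"]).as_matrix(); d=r.T@(np.array([x,y,z])-s["tool_pos"])
    print("t",round(s["clock"],2),"pos",s["tool_pos"].round(4),"xyaw",round(np.degrees(np.arctan2(r[1,0],r[0,0])),2),"shift",(d/.75).round(4),"mm",(d*1000).round(1),"F",s["wrist_force"].round(1))
E
python3 -c "
from h import *
go(.513,-.2505,.12)"
python3 -m inch '[[[0.049,-0.012,0],0.01],[[0.098,-0.024,0],0.02],[[0.147,-0.036,0],0.023],[[0.197,-0.047,0],0.023],[[0.246,-0.059,0],0.023]]' 0.7 20 && python3 -m inch '[[[0.049,-0.009,0],0],[[0.098,-0.018,0.02],0],[[0.147,-0.027,0.05],0],[[0.236,-0.05,0.09],0],[[0.236,-0.05,0.09],0]]'
python3 -c "
from h import *
go(.513,-.2505,.12)"
```

```text
t 0.4 pos [ 0.2116 -0.4804  0.191 ] xyaw 23.76 shift [ 0.4913 -0.1186  0.0948] mm [368.5 -89.   71.1] F [-0.5 -0.2  0. ]
clock: 0.9
tool_pos: [0.3637, -0.3647, 0.1912]
tcp_rot: [0.982, 0.188, 0.0, 0.0]
wrist_force: [0.6, -0.4, 0.5]
opening: 0.0645
gripper_force: 0.0
clock: 1.4
tool_pos: [0.5148, -0.2626, 0.1217]
tcp_rot: [0.982, 0.189, -0.001, -0.001]
wrist_force: [-0.3, -0.7, 0.2]
opening: 0.0645
gripper_force: 0.0
t 1.4 pos [ 0.5148 -0.2626  0.1217] xyaw 21.81 shift [ 0.0038 -0.0159  0.0022] mm [  2.8 -11.9   1.7] F [-0.3 -0.7  0.2]
```

```bash
python3 -m inch '[[[0.002,-0.008,0],0],[[0.004,-0.016,0.03],0],[[0.004,-0.016,0.07],0],[[0.004,-0.016,0.11],0],[[0.004,-0.016,0.129],0]]' && python3 -m inch '[[[0,0,0],0],[[0,0,0],0],[[0,0,0],0],[[0,0,0],0],[[0,0,0],0]]' 0 15
python3 - <<'E'
from h import *
go(.513,-.2505,.025)
c,d=cam("side"),cam("top")
a=cv2.resize(c["pixels"][200:320,200:320,::-1],(400,400));b=cv2.resize(d["pixels"][180:300,270:390,::-1],(400,400))
cv2.imwrite("pics/g.png",np.hstack([a,b]))
E
```

```text
clock: 1.9
tool_pos: [0.5097, -0.2529, 0.0251]
tcp_rot: [0.982, 0.188, -0.001, -0.001]
wrist_force: [0.8, -0.1, -0.4]
opening: 0.064
gripper_force: 0.0
clock: 2.4
tool_pos: [0.512, -0.2534, 0.0278]
tcp_rot: [0.982, 0.188, 0.001, 0.001]
wrist_force: [-0.8, 0.1, 0.2]
opening: 0.0286
gripper_force: 0.0
t 2.4 pos [ 0.512  -0.2534  0.0278] xyaw 21.69 shift [ 0.0027 -0.0031  0.0037] mm [ 2.1 -2.4  2.8] F [-0.8  0.1  0.2]
```

View pics/g.png

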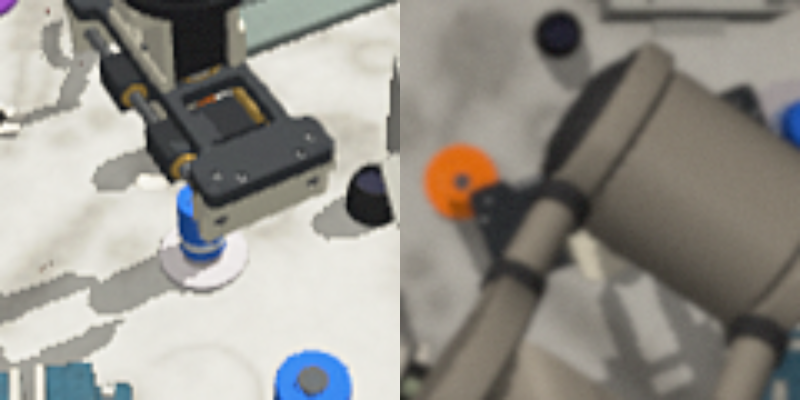

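The side crop shows the blue head at about (200,230) in the crop, partly hidden by the gripper body. The top view is blocked by the arm. Wait for the fingers to settle.

```bash
python3 -m inch '[[[0,0,0],0],[[0,0,0],0],[[0,0,0],0],[[0,0,0],0],[[0,0,0],0]]'
```

```text
clock: 3.0
tool_pos: [0.5116, -0.2531, 0.0268]
tcp_rot: [0.982, 0.188, 0.0, 0.0]
wrist_force: [-0.5, 0.3, 0.4]
opening: 0.0007
gripper_force: 0.0
```

Run:
```python
from h import *
s,t=cam("side"),cam("top")
T=np.array([.5116,-.2531,.0268])
a=np.radians(21.7);tx=np.array([np.cos(a),np.sin(a),0]);ty=np.array([np.sin(a),-np.cos(a),0])
for n,p in(("tcp",T),("head est top",[.513,-.2505,.056]),("bodyA",T+95e-3*ty+37e-3*tx+[0,0,.066]),("bodyB",T+95e-3*ty-37e-3*tx+[0,0,.066]),("bodyC",T-95e-3*ty-37e-3*tx+[0,0,.066])):
    print(n,proj(s,p),proj(t,p))
for c in(s,t): print([ (x,y[4]) for x,y in blobs(c,(108,150,120),(125,255,255)) if y[4]<3000])
cv2.imwrite("pics/g2.png",cv2.resize(s["pixels"][190:330,180:340,::-1],(800,700))[:600])
```

```text
tcp [260.03228189 269.00454374] [330.32549865 237.39348341]
head est top [260.11534917 258.45718249] [330.74721118 236.8622566 ]
bodyA [300.8028899  272.86034065] [366.80604768 206.84366899]
bodyB [264.65309955 289.08719291] [379.19725959 237.36218359]
bodyC [222.05433507 223.9410698 ] [300.74840611 268.56976507]
[(array([ 2.8, 67.6]), np.int32(25)), (array([256.4, 266.8]), np.int32(52)), (array([260.4, 276.1]), np.int32(17)), (array([291.4, 316.7]), np.int32(18)), (array([293.6, 327.5]), np.int32(229)), (array([292.6, 338.6]), np.int32(38))]
[(array([393.9, 216.8]), np.int32(173))]
```

View pics/g2.png

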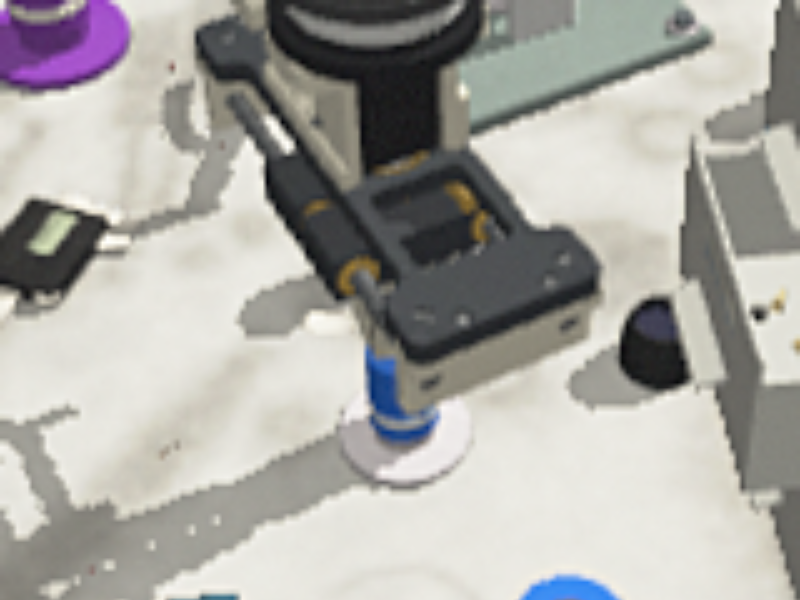

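The picture shows the head unmoved at px (261,272). The gripper body sits some 17 px higher in the image than predicted, so the fingers shut without touching the head. I'll locate the fingers by differencing open and shut images at the same pose.

```bash
python3 -m inch '[[[0,0,-0.02],0],[[0,0,-0.06],0],[[0,0,-0.1],0],[[0,0,-0.1],0],[[0,0,-0.1],0]]'
cat > d.py <<'E'
from h import *
import pickle,sys
s,t=cam("side"),cam("top"); st_=env.read_state()
pickle.dump((s["pixels"],t["pixels"],st_),open(sys.argv[1],"wb"))
E
python3 d.py a.pkl; python3 -m inch '[[[0,0,0],0],[[0,0,0],0],[[0,0,0],0],[[0,0,0],0],[[0,0,0],0]]' 0.7; python3 -m inch '[[[0,0,0],0],[[0,0,0],0],[[0,0,0],0],[[0,0,0],0],[[0,0,0],0]]' 0.7; python3 d.py b.pkl
python3 - <<'E'
from h import *
import pickle
from scipy.spatial.transform import Rotation as R
a,b=[pickle.load(open(f,"rb")) for f in("a.pkl","b.pkl")]
s,t=cam("side"),cam("top")
r=R.from_quat(b[2]["tcp_rot"]).as_matrix();T=b[2]["tool_pos"];print(T,b[2]["opening"],a[2]["tool_pos"])
for i,c,n in((0,s,"side"),(1,t,"top")):
    d=np.abs(a[i].astype(int)-b[i]).max(2); m=(d>40).astype(np.uint8)
    N,_,S,C=cv2.connectedComponentsWithStats(cv2.morphologyEx(m,cv2.MORPH_CLOSE,np.ones((3,3))))
    for k in range(1,N):
        if S[k][4]>8: print(n,S[k],C[k].round(1))
    for y in(-32,0,32): print(n,"pred tip",y,proj(c,T+r@[0,y/1000,0]).round(1),"back",proj(c,T+r@[0,y/1000,-.066]).round(1))
x=a[0][180:320,180:340,::-1];y=b[0][180:320,180:340,::-1]
cv2.imwrite("pics/d.png",cv2.resize(np.hstack([x,y]),(800,350)))
E
```

```text
clock: 3.6
tool_pos: [0.5118, -0.2532, 0.1023]
tcp_rot: [0.982, 0.188, 0.0, 0.001]
wrist_force: [-1.0, 0.1, 0.4]
opening: 0.0004
gripper_force: 0.0
clock: 4.2
tool_pos: [0.5116, -0.2531, 0.1017]
tcp_rot: [0.982, 0.188, -0.0, -0.0]
wrist_force: [0.0, 0.1, -0.8]
opening: 0.0357
gripper_force: 0.0
clock: 4.7
tool_pos: [0.5116, -0.2531, 0.1019]
tcp_rot: [0.982, 0.188, 0.0, 0.0]
wrist_force: [-0.1, -0.5, -0.1]
opening: 0.0641
gripper_force: 0.0
[ 0.51158989 -0.25309787  0.10189775] 0.06424756073104074 [ 0.5108866  -0.25268818  0.10080826]
side [222 178  35  57 624] [239.5 203.8]
side [255 195  25  14 191] [266.5 200.7]
side [260 237  15   9  69] [267. 241.]
side [148 293  44  33 764] [169.  309.4]
side [133 298  17  34 234] [141.5 314.1]
side [145 341   4  14  28] [146.9 346.4]
side [131 344   9  20  83] [134.5 353.8]
side [120 348   5   8  30] [122.  351.3]
side [122 360   8  10  47] [125.1 364.2]
side [108 386   3   6  10] [109.2 388.8]
side pred tip -32 [251.4 233.4] back [249.7 208.2]
side pred tip 0 [258.7 243.6] back [257.4 218.2]
side pred tip 32 [266.5 254.4] back [265.6 228.9]
top [305 228  12   9  58] [310.7 232.3]
top [318 261  10   6  38] [323.  263.8]
top [365 289   5  12  29] [367.6 293.7]
top [348 294  19  29 347] [356.4 308.5]
top [336 299  12  28 154] [341.  313.8]
top [353 327   9   6  29] [356.5 329.2]
top [384 331   8   3  13] [386.9 331.8]
top [391 336   4   4  10] [392.8 337.7]
top pred tip -32 [321.1 242.9] back [324.3 243.5]
top pred tip 0 [334.5 237.6] back [338.8 237.8]
top pred tip 32 [347.8 232.3] back [353.2 232.1]
```

View pics/d.png

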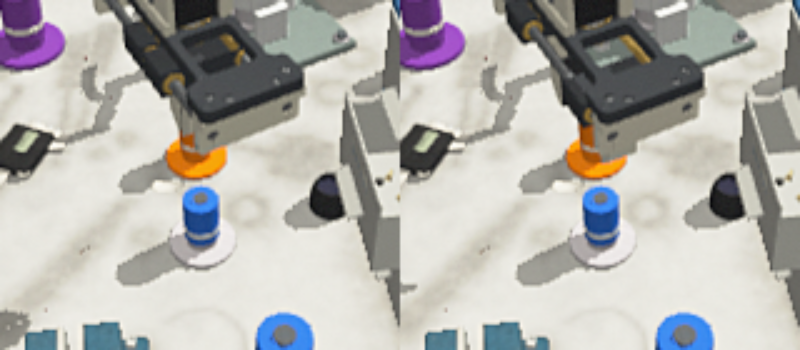

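In this picture, with the arm up at reported z = 0.10, the shut fingertips end near px (255–261, 236–241). The light body edge is also higher and larger than predicted. That suggests the real fingers are higher than the reported z, by perhaps 30 mm. I'll test it by descending to a reported z of 0.006, which is safe either way, and closing there.

```bash
python3 -m inch '[[[0.002,-0.003,0.04],0],[[0.002,-0.003,0.08],0],[[0.002,-0.003,0.11],0],[[0.002,-0.003,0.122],0],[[0.002,-0.003,0.128],0]]' && python3 -m inch '[[[0,0,0],0],[[0,0,0],0],[[0,0,0],0],[[0,0,0],0],[[0,0,0],0]]' 0.05 8 && python3 -m inch '[[[0,0,0],0],[[0,0,0],0],[[0,0,0],0],[[0,0,0],0],[[0,0,0],0]]'
```

```text
clock: 5.4
tool_pos: [0.5119, -0.2503, 0.0052]
tcp_rot: [0.982, 0.188, -0.0, -0.0]
wrist_force: [-0.5, 0.5, 0.2]
opening: 0.0642
gripper_force: 0.0
clock: 5.9
tool_pos: [0.5126, -0.2508, 0.0065]
tcp_rot: [0.982, 0.188, 0.0, 0.001]
wrist_force: [0.9, -0.7, -0.2]
opening: 0.0294
gripper_force: 8.0
clock: 6.4
tool_pos: [0.5126, -0.2509, 0.0063]
tcp_rot: [0.982, 0.188, 0.0, 0.001]
wrist_force: [0.4, -1.6, 6.4]
opening: 0.0296
gripper_force: 8.0
```

It gripped at a 30 mm opening, so the real fingers are roughly 30–45 mm above the reported z. The grip is now near the head's top. I'll open and feel my way a little deeper.

```bash
python3 -m inch '[[[0,0,0],0],[[0,0,0],0],[[0,0,0],0],[[0,0,0],0],[[0,0,0],0]]' 0.5 15 && python3 -m inch '[[[0,0,0.001],0],[[0,0,0.002],0],[[0,0,0.003],0],[[0,0,0.004],0],[[0,0,0.005],0]]' && python3 -m inch '[[[0,0,0.002],0],[[0,0,0.004],0],[[0,0,0.005],0],[[0,0,0.005],0],[[0,0,0.005],0]]' ; python3 d.py c.pkl; python3 -c "
from h import *
import pickle
c=pickle.load(open('c.pkl','rb'));h=cv2.cvtColor(c[0],cv2.COLOR_RGB2HSV);m=cv2.inRange(h,(108,150,120),(125,255,255))[245:285,245:275]
for r in range(40): print(245+r,''.join('#' if v else '.' for v in m[r]))"
```

```text
clock: 6.9
tool_pos: [0.512, -0.2503, 0.0057]
tcp_rot: [0.982, 0.188, -0.0, -0.0]
wrist_force: [-1.0, 0.3, -0.1]
opening: 0.0457
gripper_force: 0.0
clock: 7.4
tool_pos: [0.5121, -0.2505, 0.002]
tcp_rot: [0.982, 0.188, -0.0, 0.0]
wrist_force: [0.5, -0.7, -0.2]
opening: 0.046
gripper_force: 0.0
clock: 7.9
tool_pos: [0.5121, -0.2505, -0.0016]
tcp_rot: [0.982, 0.188, -0.0, 0.0]
wrist_force: [-0.0, -0.2, 0.1]
opening: 0.0456
gripper_force: 0.0
245 ..............................
246 ..............................
247 ..............................
248 ..............................
249 ..............................
250 ..............................
251 ..............................
252 ..............................
253 ..............................
254 ..............................
255 ..............................
256 ..............................
257 ..............................
258 ..............................
259 ..............................
260 ..............................
261 ..............................
262 ..............................
263 ..............................
264 ..............................
265 ..............................
266 ..............................
267 ............#.................
268 ...........###................
269 ..........####................
270 ..........####................
271 ..........####................
272 ............##................
273 ..............................
274 ..............................
275 ...........#..................
276 ...........####...............
277 .............#................
278 ..............................
279 ..............................
280 ..............................
281 ..............................
282 ..............................
283 ..............................
284 ..............................
```

```bash
python3 -m inch '[[[0,0,0.002],0],[[0,0,0.004],0],[[0,0,0.006],0],[[0,0,0.008],0],[[0,0,0.008],0]]' && python3 -m inch '[[[0,0,0],0],[[0,0,0],0],[[0,0,0],0],[[0,0,0],0],[[0,0,0],0]]' 0.05 20 && python3 -m inch '[[[0,0,0],0],[[0,0,-0.02],0],[[0,0,-0.06],0],[[0,0,-0.1],0],[[0,0,-0.13],0]]' && python3 -m inch '[[[0,0,0],0],[[0,0,-0.03],0],[[0,0,-0.05],0],[[0,0,-0.05],0],[[0,0,-0.05],0]]'; python3 d.py c.pkl; python3 -c "
from h import *
import pickle
s=cam('side');c=pickle.load(open('c.pkl','rb'));
h=cv2.cvtColor(c[0],cv2.COLOR_RGB2HSV);m=cv2.inRange(h,(108,150,120),(125,255,255))[170:300,235:290]
n,l,S,C=cv2.connectedComponentsWithStats(m); print(S,C+[235,170]); T=c[2]['tool_pos'];print(T)
for z in(0,.006,.014,.056): print(z,proj(s,T+[0,0,z+.0087]))
cv2.imwrite('pics/L.png',cv2.resize(np.hstack([c[0][140:300,180:340,::-1],c[1][130:290,240:400,::-1]]),(800,400)))"
```

```text
clock: 8.5
tool_pos: [0.512, -0.2504, -0.0079]
tcp_rot: [0.982, 0.188, -0.0, -0.0]
wrist_force: [-1.1, -0.0, -0.0]
opening: 0.0459
gripper_force: 0.0
clock: 9.0
tool_pos: [0.5123, -0.2506, -0.0075]
tcp_rot: [0.982, 0.188, 0.0, 0.0]
wrist_force: [1.0, -0.7, -0.4]
opening: 0.0295
gripper_force: 20.0
clock: 9.5
tool_pos: [0.5121, -0.2504, 0.0912]
tcp_rot: [0.982, 0.188, 0.0, 0.0]
wrist_force: [0.7, -0.7, -3.0]
opening: 0.0288
gripper_force: 20.0
clock: 10.0
tool_pos: [0.5114, -0.25, 0.1257]
tcp_rot: [0.982, 0.188, -0.001, -0.001]
wrist_force: [-0.9, 0.9, -3.7]
opening: 0.0298
gripper_force: 20.0
[[   0    0   55  130 7089]
 [  15   41    5   14   48]
 [  16   57    8    4   13]] [[262.08167584 234.62688673]
 [252.02083333 217.29166667]
 [254.30769231 228.84615385]]
[ 0.51121223 -0.24983688  0.12544268]
0 [257.73453554 230.38416312]
0.006 [257.61359244 228.07689484]
0.014 [257.45026904 224.96112461]
0.056 [256.55202041 207.8249626 ]
```

View pics/L.png

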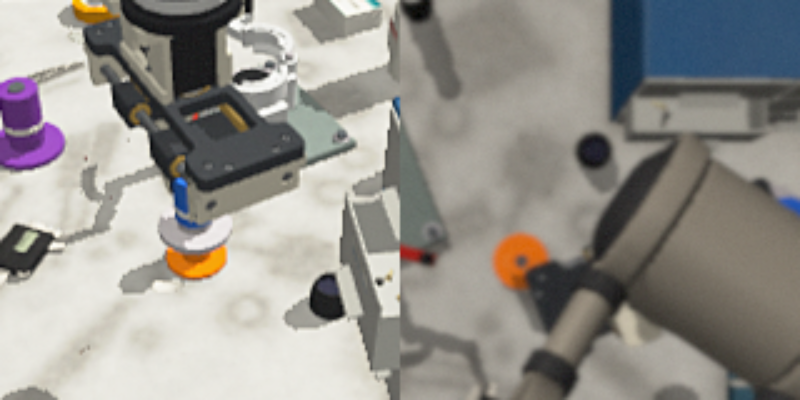

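The picture shows the head held upright in the gripper, its flange at px (258,233). That agrees with head base = reported TCP z + 7.5 mm. Next I work out the tip height bias from the seen body corners, and the way to the stand.

Run:
```python
from h import *
from scipy.optimize import least_squares
s=cam("side")
a=np.radians(21.7);tx=np.array([np.cos(a),np.sin(a),0]);ty=np.array([np.sin(a),-np.cos(a),0])
obs=[([.5116,-.2531,.0268],(262,272.4),(299.4,256)),([.5116,-.2531,.1019],(261.2,241.2),(300,224.8)),([.5114,-.25,.1257],(261,229),(300,212))]
def f(p): 
    b,e=p; return np.concatenate([np.r_[proj(s,np.array(T)+e*ty-.0375*tx+[0,0,.066+b])-L,proj(s,np.array(T)+e*ty+.0375*tx+[0,0,.066+b])-Rr] for T,L,Rr in obs])
r=least_squares(f,[.03,.09]);print(r.x,r.fun.round(1))
go(*st(-24,0),.1375)
```

```text
[0.03809644 0.08743558] [-0.3 -0.3  0.2 -0.1 -0.9 -0.1  1.1  0.1 -1.6 -0.3  1.2  0.8]
t 10.2 pos [ 0.5115 -0.25    0.1259] xyaw 21.7 shift [ 0.2415 -0.3414 -0.0151] mm [ 181.1 -256.1  -11.3] F [ 0.9 -0.6 -3. ]
```

```bash
python3 -m inch '[[[0.01,-0.014,-0.015],0],[[0.035,-0.05,-0.025],0],[[0.065,-0.09,-0.025],0],[[0.095,-0.134,-0.025],0],[[0.12,-0.17,-0.025],0]]' && python3 -m inch '[[[0.03,-0.043,0],0],[[0.06,-0.085,0],0],[[0.09,-0.128,0],0],[[0.11,-0.155,0],0],[[0.121,-0.171,0],0]]' && python3 -m inch '[[[0,0,0],0],[[0,0,0],0],[[0,0,0],0],[[0,0,0],0],[[0,0,0],0]]'
cat > look.py <<'E'
from h import *
# head in hand: white flange + blue in side view; print predicted vs seen
s,t=cam("side"),cam("top")
S=env.read_state();T=S["tool_pos"]
print("pred flange bottom centre side",proj(s,T+[0,0,.0075]),"top-of-flange",proj(s,T+[0,0,.0135]), "cyl base",proj(s,T+[0,0,.0215]),"seal",proj(s,[*O,.063]))
h=cv2.cvtColor(s["pixels"],cv2.COLOR_RGB2HSV);m=cv2.inRange(h,(108,150,90),(125,255,255))
n,l,st_,C=cv2.connectedComponentsWithStats(m)
for i in range(1,n):
    if 5<st_[i][4]<3000: print(st_[i],C[i].round(1))
E
python3 look.py; python3 -c "
from h import *
go(*st(-24,0),.1375)"
```

```text
clock: 10.7
tool_pos: [0.5489, -0.0959, 0.1468]
tcp_rot: [0.982, 0.188, 0.0, -0.0]
wrist_force: [0.8, -0.4, -2.1]
opening: 0.0291
gripper_force: 20.0
clock: 11.2
tool_pos: [0.5857, 0.0571, 0.1467]
tcp_rot: [0.982, 0.189, 0.0, -0.0]
wrist_force: [0.9, -0.0, -2.3]
opening: 0.0294
gripper_force: 20.0
clock: 11.7
tool_pos: [0.5855, 0.0531, 0.1462]
tcp_rot: [0.982, 0.188, -0.0, 0.0]
wrist_force: [-0.5, -0.4, -2.5]
opening: 0.0294
gripper_force: 20.0
pred flange bottom centre side [276.66335658 136.12467631] top-of-flange [276.64975285 133.96475035] cyl base [276.63143692 131.05664844] seal [281.1566232  171.09613327]
[ 0 65  7  8 23] [ 2.7 68.2]
[ 5 71  6  9 13] [ 7.7 74.2]
[270 113   5  16  54] [272.4 121. ]
[271 130  11   4  21] [275.8 132.1]
[287 309  12  11  24] [291.2 315.4]
[283 316  22  20 252] [292.7 327.3]
[283 334  20   8  39] [292.3 338.5]
t 11.8 pos [0.5855 0.0534 0.1462] xyaw 21.64 shift [ 0.0002 -0.002   0.0116] mm [ 0.1 -1.5  8.7] F [ 0.   0.1 -3.1]
```

```bash
python3 -m inch '[[[0,-0.002,0.02],0],[[0,-0.002,0.05],0],[[0,-0.002,0.08],0],[[0,-0.002,0.104],0],[[0,-0.002,0.112],0]]' && python3 -m inch '[[[0,0,0.001],0],[[0,0,0.002],0],[[0,0,0.002],0],[[0,0,0.002],0],[[0,0,0.002],0]]' && python3 look.py && python3 -m inch '[[[0,0,0.001],0],[[0,0,0.002],0],[[0,0,0.002],0],[[0,0,0.002],0],[[0,0,0.002],0]]'
```

```text
clock: 12.3
tool_pos: [0.5837, 0.0552, 0.0601]
tcp_rot: [0.982, 0.188, -0.002, -0.0]
wrist_force: [-0.3, -0.2, -2.1]
opening: 0.0294
gripper_force: 20.0
clock: 12.8
tool_pos: [0.5853, 0.0554, 0.0612]
tcp_rot: [0.982, 0.188, 0.001, 0.0]
wrist_force: [0.5, 0.9, -2.1]
opening: 0.0298
gripper_force: 20.0
pred flange bottom centre side [276.59991355 164.54482247] top-of-flange [276.58684026 162.62055101] cyl base [276.56924836 160.03118006] seal [281.1566232  171.09613327]
[ 0 65  7  8 23] [ 2.1 68. ]
[ 4 69  6  5  9] [ 6.4 71.2]
[271 144   5  14  44] [272.7 150.7]
[274 160   8   3  15] [277.3 161.3]
[288 309  11  11  23] [291.3 315.4]
[283 316  22  20 251] [292.7 327.3]
[283 334  20   8  39] [292.3 338.5]
clock: 13.4
tool_pos: [0.585, 0.0553, 0.0591]
tcp_rot: [0.982, 0.188, -0.0, 0.0]
wrist_force: [-0.5, 0.4, -2.0]
opening: 0.0296
gripper_force: 20.0
```

```bash
for i in 1; do python3 -m inch '[[[0,0,0.001],0],[[0,0,0.002],0],[[0,0,0.002],0],[[0,0,0.002],0],[[0,0,0.002],0]]'; done | grep -E "pos|wrist"; python3 -m inch '[[[0,0,0.001],0],[[0,0,0.0015],0],[[0,0,0.0015],0],[[0,0,0.0015],0],[[0,0,0.0015],0]]' | grep -E "pos|wrist";  python3 -m inch '[[[0,0,0.001],0],[[0,0,0.0015],0],[[0,0,0.0015],0],[[0,0,0.0015],0],[[0,0,0.0015],0]]' | grep -E "clock|pos|wrist"
```

```text
tool_pos: [0.585, 0.0554, 0.0576]
wrist_force: [0.4, 0.3, -2.4]
tool_pos: [0.585, 0.0554, 0.0565]
wrist_force: [-0.2, 0.1, -2.6]
clock: 14.9
tool_pos: [0.5851, 0.0554, 0.0555]
wrist_force: [-0.3, -0.2, -1.5]
```

```bash
python3 -m inch '[[[0,0.004,0],0],[[0,0.008,0],0],[[0,0.012,0],0],[[0,0.016,0],0],[[0,0.019,0],0]]' | grep -E "clock|pos|wrist|rot";  python3 -m inch '[[[0,0.001,0],0],[[0,0.002,0],0],[[0,0.003,0],0],[[0,0.004,0],0],[[0,0.004,0],0]]' | grep -E "clock|pos|wrist|rot"
```

```text
clock: 15.4
tool_pos: [0.5905, 0.0418, 0.0555]
tcp_rot: [0.982, 0.188, 0.0, 0.0]
wrist_force: [-0.6, 1.9, -0.0]
clock: 15.9
tool_pos: [0.5914, 0.0393, 0.0555]
tcp_rot: [0.982, 0.188, 0.0, 0.0]
wrist_force: [0.3, 1.2, 1.1]
```

```bash
for i in 1 2; do :; done; python3 -m inch '[[[0,0.001,0],0],[[0,0.002,0],0],[[0,0.003,0],0],[[0,0.004,0],0],[[0,0.004,0],0]]' | grep -E "clock|pos|wrist|rot";  python3 -m inch '[[[0,0.001,0],0],[[0,0.002,0],0],[[0,0.003,0],0],[[0,0.003,0],0],[[0,0.003,0],0]]' | grep -E "clock|pos|wrist|rot"
```

```text
clock: 16.4
tool_pos: [0.5921, 0.0369, 0.0554]
tcp_rot: [0.982, 0.188, -0.0, -0.0]
wrist_force: [-3.1, 4.2, 3.9]
clock: 16.9
tool_pos: [0.5924, 0.0355, 0.0551]
tcp_rot: [0.982, 0.188, -0.001, -0.001]
wrist_force: [-3.3, 6.9, 3.7]
```

```bash
python3 -m inch '[[[0,0,0],0],[[0,0,0],0],[[0,0,0],0],[[0,0,0],0],[[0,0,0],0]]' 0.55 20| grep -E "clock|pos|wrist|open|grip"; python3 -m inch '[[[0,0,0],0],[[0,0,0],0],[[0,0,0],0],[[0,0,-0.004],0],[[0,0,-0.01],0]]' | grep -E "clock|pos|wrist|open";python3 -m inch '[[[0,0,-0.03],0],[[0,0,-0.06],0],[[0,0,-0.09],0],[[0,0,-0.12],0],[[0,0,-0.13],0]]' | grep -E "clock|pos|wrist|open"; python3 look.py
```

```text
clock: 17.4
tool_pos: [0.5934, 0.0342, 0.0553]
wrist_force: [0.7, 0.6, -0.1]
opening: 0.0503
gripper_force: 0.0
clock: 17.9
tool_pos: [0.5931, 0.0345, 0.0629]
wrist_force: [0.5, -0.3, 1.0]
opening: 0.0504
clock: 18.4
tool_pos: [0.5946, 0.0344, 0.1633]
wrist_force: [0.3, 0.2, 0.0]
opening: 0.0506
pred flange bottom centre side [281.10746622 134.27373548] top-of-flange [281.11253459 132.05107672] cyl base [281.11936027 129.05777137] seal [281.1566232  171.09613327]
[ 0 64  8 10 29] [ 2.7 67.5]
[ 0 76  3  4  6] [ 0.8 77.5]
[275 150  12  15 121] [280.3 158.2]
[275 166  11   3  16] [279.6 167.4]
[287 309  12  11  24] [291.2 315.4]
[283 316  22  20 252] [293.  327.3]
[283 334  20   8  38] [292.3 338.4]
```

Head placed and released, standing at px (280,158). Next is the ring handle at about (0.606, 0.1555), where I want the closing direction along the tangent.

```bash
python3 -m inch '[[[0.015,-0.029,0],-0.09],[[0.03,-0.058,0],-0.18],[[0.045,-0.087,0],-0.27],[[0.06,-0.116,0],-0.36],[[0.074,-0.144,0],-0.45]]' | grep -E "clock|pos|rot" && python3 -m inch '[[[0,0,0],-0.09],[[0,0,0],-0.18],[[0,0,0],-0.27],[[0,0,0],-0.36],[[0,0,0],-0.45]]'| grep -E "clock|pos|rot"
python3 - <<'E'
from h import *
s,t=cam("side"),cam("top"); 
go(.606,.1555,.064); print(env.read_state()["qpos"].round(2))
# dark handle in side view around prediction
for c,n in((s,"side"),(t,"top")):
    p=proj(c,[.606,.1555,.12]); q=proj(c,[.606,.1555,.10]); print(n,p,q)
g=cv2.cvtColor(s["pixels"],cv2.COLOR_RGB2GRAY); print(g[122:146,266:294:2])
print("head pred",proj(s,[.5925,.0355,.1]))
E
```

```text
clock: 19.0
tool_pos: [0.6042, 0.1563, 0.1585]
tcp_rot: [0.855, 0.519, -0.001, -0.001]
clock: 19.5
tool_pos: [0.6041, 0.1553, 0.1585]
tcp_rot: [0.622, 0.783, -0.001, -0.001]
t 19.6 pos [0.6042 0.1552 0.1587] xyaw 102.77 shift [-0.0002  0.0028  0.1262] mm [-0.2  2.1 94.7] F [-0.3 -0.6  0.1]
[ 0.13  0.55  1.28 -0.    1.32 -0.09]
side [279.49021713 127.27862203] [279.49557163 133.7906225 ]
top [148.57815995 193.79824296] [151.66064726 194.75080909]
[[153 153 152 151 150 153 152 152 151 150 150 151 149 150]
 [153 153 151 151 153 152 151 153 151 149 150 150 151 150]
 [152 153 151 150 155 151 154 154 150 150 152 150 151 149]
 [153 153 152 152 151 155 159 157 149 151 151 152 151 150]
 [152 153 152 151 154 154 126 131 152 153 153 150 149 152]
 [151 151 150 151 151 148  26  75 152 151 150 150 151 152]
 [149 150 151 152 153 151  19  74 152 147 150 151 146 143]
 [146 147 148 152 151 146  16  77 179 169 167 151 135 125]
 [197 171 171 151 146 133  16  63 180 165 159 139 127 124]
 [201 167 167 137 140 126  27  38 125 117 116 115 120 131]
 [116 115 114 115 117 130  19  49 163 175 181 197 196 199]
 [154 154 173 196 197 202  21  62 235 231 233 241 237 232]
 [222 224 231 242 242 248  16  71 249 231 231 229 225 220]
 [235 235 234 232 232 239  17  68 240 221 221 220 216 208]
 [227 227 226 225 224 226  13  61 229 208 210 207 204 202]
 [223 221 219 216 214 207  15  57 210 195 201 205 201 207]
 [214 212 204 205 205 205  15  57 210 205 208 214 214 216]
 [204 188 206 207 212 214  20  60 232 220 220 225 225 223]
 [218 156 218 221 221 227  14  63 241 228 226 229 229 228]
 [226 115 214 229 228 235  16  65 242 229 230 231 230 228]
 [230  93 221 232 232 239  12  66 241 230 230 231 229 227]
 [231  93 222 233 234 243  12  63 244 230 229 230 227 224]
 [232  92 225 233 234 230   0  76 243 232 230 228 227 220]
 [237  91 230 234 220 190 138 120 241 232 229 227 226 221]]
head pred [280.43376721 158.37050828]
```

```bash
python3 -m inch '[[[0,0.003,0.03],0],[[0,0.003,0.06],0],[[0,0.003,0.09],0],[[0,0.003,0.115],0],[[0,0.003,0.126],0]]' | grep -E "clock|pos|wrist" && python3 -m inch '[[[0,0,0],0],[[0,0,0],0],[[0,0,0],0],[[0,0,0],0],[[0,0,0],0]]' 0 10| grep -E "clock|pos|wrist|open|grip" && python3 -m inch '[[[0,0,0],0],[[0,0,0],0],[[0,0,0],0],[[0,0,0],0],[[0,0,0],0]]' | grep -E "clock|pos|wrist|open|grip"
```

```text
clock: 20.1
tool_pos: [0.6054, 0.1556, 0.0629]
wrist_force: [-0.6, 0.1, 0.7]
clock: 20.6
tool_pos: [0.6075, 0.1559, 0.0666]
wrist_force: [-0.9, 0.3, 0.1]
opening: 0.0151
gripper_force: 1.3
clock: 21.1
tool_pos: [0.6074, 0.156, 0.0663]
wrist_force: [-1.9, 0.7, 6.1]
opening: 0.0114
gripper_force: 10.0
```

The handle is gripped (11.4 mm opening on the 12 mm pin), and its distance from the hinge works out at 0.1107 m, which fits. Swinging along the arc in 5° rows.

```bash
cat > ring.py <<'E'
from h import *
s=env.read_state(); H=st(0,44); d=s["tool_pos"][:2]-H
a=np.degrees(np.arctan2(d[1],d[0])); f=s["wrist_force"][:2]; tg=np.array([-d[1],d[0]])/np.linalg.norm(d)
print("R",np.linalg.norm(d).round(4),"ring rad",np.radians((180.3-a+180)%360-180).round(4),"Ftang",(f@tg).round(1),"Frad",(f@d/np.linalg.norm(d)).round(1),"Fz",s["wrist_force"][2].round(1),"open",s["opening"].round(4))
go(*(H+.1105*np.array([-1,-.0052])),s["tool_pos"][2])
E
python3 -m inch '[[[-0.0009,-0.0129,0],-0.0556],[[-0.003,-0.0256,0],-0.111],[[-0.0061,-0.038,0],-0.167],[[-0.0103,-0.0502,0],-0.222],[[-0.0156,-0.062,0],-0.278]]' 0 10 | grep -E "clock|wrist"; python3 ring.py;  python3 -m inch '[[[-0.0009,-0.0129,0],-0.0556],[[-0.003,-0.0256,0],-0.111],[[-0.0061,-0.038,0],-0.167],[[-0.0103,-0.0502,0],-0.222],[[-0.0156,-0.062,0],-0.278]]'| grep -E "clock|wrist"; python3 ring.py
```

```text
clock: 21.6
wrist_force: [1.7, -0.4, 3.5]
clock: 22.1
wrist_force: [3.9, 1.0, 2.0]Traceback (most recent call last):
  File "ring.py", line 4, in <module>
    print("R",np.linalg.norm(d).round(4),"ring rad",np.radians((180.3-a+180)%360-180).round(4),"Ftang",(f@tg).round(1),"Frad",(f@d/np.linalg.norm(d)).round(1),"Fz",s["wrist_force"][2].round(1),"open",s["opening"].round(4))
                                                                                                                                                                                                        ^^^^^^^^^^^^^^^^^^
AttributeError: 'float' object has no attribute 'round'
Traceback (most recent call last):
  File "ring.py", line 4, in <module>
    print("R",np.linalg.norm(d).round(4),"ring rad",np.radians((180.3-a+180)%360-180).round(4),"Ftang",(f@tg).round(1),"Frad",(f@d/np.linalg.norm(d)).round(1),"Fz",s["wrist_force"][2].round(1),"open",s["opening"].round(4))
                                                                                                                                                                                                        ^^^^^^^^^^^^^^^^^^
AttributeError: 'float' object has no attribute 'round'
```

```bash
sed -i 's/s\["opening"\].round(4)/round(s["opening"],4)/' ring.py; python3 ring.py
```

```text
R 0.1098 ring rad 0.453 Ftang -2.6 Frad -3.1 Fz 2.0 open 0.0117
t 22.1 pos [0.5359 0.0963 0.0663] xyaw 152.95 shift [-0.0155 -0.0641 -0.0001] mm [-11.6 -48.1  -0. ] F [3.9 1.  2. ]
```

```bash
python3 -m inch '[[[-0.0009,-0.0129,0],-0.0556],[[-0.003,-0.0256,0],-0.111],[[-0.0061,-0.038,0],-0.167],[[-0.0081,-0.0443,0],-0.194],[[-0.0103,-0.0502,0],-0.222]]' 0 12 | grep -E "clock|wrist"; python3 ring.py
```

```text
clock: 22.6
wrist_force: [3.8, 4.9, 2.0]
R 0.1093 ring rad 0.1049 Ftang -5.3 Frad -3.3 Fz 2.0 open 0.0114
t 22.6 pos [0.5261 0.0596 0.0664] xyaw 172.78 shift [ 0.0004 -0.0154 -0.    ] mm [  0.3 -11.6  -0. ] F [3.8 4.9 2. ]
```

```bash
python3 -m inch '[[[0,-0.002,0],-0.008],[[0,-0.004,0],-0.015],[[0,-0.006,0],-0.023],[[0,-0.007,0],-0.027],[[0,-0.007,0],-0.027]]' | grep -E "clock"; python3 ring.py;python3 -m inch '[[[0,-0.001,0],-0.004],[[0,-0.002,0],-0.008],[[0,-0.003,0],-0.012],[[0,-0.004,0],-0.015],[[0,-0.004,0],-0.015]]' | grep -E "clock"; python3 ring.py
```

```text
clock: 23.1
R 0.1093 ring rad 0.0621 Ftang -4.2 Frad -5.1 Fz 1.2 open 0.0117
t 23.1 pos [0.5258 0.055  0.0664] xyaw 175.11 shift [ 0.0011 -0.0092 -0.    ] mm [ 0.8 -6.9 -0. ] F [5.3 3.9 1.2]
clock: 23.6
R 0.1093 ring rad 0.0369 Ftang -5.2 Frad -5.2 Fz 0.5 open 0.0117
t 23.6 pos [0.5257 0.0522 0.0664] xyaw 176.46 shift [ 0.0014 -0.0055 -0.    ] mm [ 1.  -4.1 -0. ] F [5.3 5.  0.5]
```

```bash
python3 -m inch '[[[0,-0.001,0],-0.004],[[-0.001,-0.002,0],-0.008],[[-0.001,-0.003,0],-0.01],[[-0.001,-0.003,0],-0.01],[[-0.001,-0.003,0],-0.01]]' | grep -E "clock"; python3 ring.py;python3 -m inch '[[[0,-0.001,0],-0.004],[[0,-0.002,0],-0.008],[[0,-0.003,0],-0.01],[[0,-0.003,0],-0.01],[[0,-0.003,0],-0.01]]' | grep -E "clock"; python3 ring.py
```

```text
clock: 24.1
R 0.1093 ring rad 0.0177 Ftang -6.8 Frad -3.5 Fz 2.6 open 0.0115
t 24.1 pos [0.5256 0.0501 0.0664] xyaw 177.36 shift [ 0.0016 -0.0027 -0.    ] mm [ 1.2 -2.  -0. ] F [3.6 6.7 2.6]
clock: 24.6
R 0.1092 ring rad 0.0011 Ftang -7.3 Frad -3.4 Fz 3.1 open 0.0117
t 24.6 pos [0.5257 0.0483 0.0664] xyaw 178.25 shift [ 0.0017 -0.0002 -0.    ] mm [ 1.3 -0.2 -0. ] F [3.3 7.3 3.1]
```

```bash
python3 -m inch '[[[0,-0.001,0],-0.004],[[0,-0.002,0],-0.008],[[0,-0.003,0],-0.01],[[0,-0.003,0],-0.01],[[0,-0.003,0],-0.01]]' | grep -E "clock"; python3 ring.py;python3 -m inch '[[[0,-0.001,0],-0.004],[[0,-0.002,0],-0.008],[[0,-0.002,0],-0.01],[[0,-0.002,0],-0.01],[[0,-0.002,0],-0.01]]' | grep -E "clock"; python3 ring.py
```

```text
clock: 25.1
R 0.1092 ring rad 0.0004 Ftang -17.4 Frad -4.7 Fz 2.9 open 0.0115
t 25.1 pos [0.5257 0.0482 0.0664] xyaw 179.13 shift [ 0.0017 -0.0001 -0.    ] mm [ 1.3 -0.1 -0. ] F [ 4.7 17.4  2.9]
clock: 25.6
R 0.1091 ring rad -0.0002 Ftang -22.9 Frad -6.1 Fz 1.9 open 0.0117
t 25.6 pos [0.5257 0.0482 0.0664] xyaw -179.98 shift [ 0.0018  0.     -0.    ] mm [ 1.4  0.  -0. ] F [ 6.  22.9  1.9]
```

The ring is at its end stop: force climbs steeply while the position holds at ring ≈ 0.000. I release it and go to the lever handle at about (0.5195, −0.0685).

```bash
python3 -m inch '[[[0,0.003,0],0],[[0,0.003,0],0],[[0,0.003,0],0],[[0,0.003,0],0],[[0,0.003,0],0]]' 0.4 12| grep -E "clock|wrist|open|pos"; python3 -m inch '[[[0,0,-0.03],0],[[0,0,-0.06],0],[[0,0,-0.09],0],[[0,0,-0.12],0],[[0,0,-0.125],0]]' | grep -E "clock|pos|wrist|open";python3 -m inch '[[[0,0,0],0.09],[[0,0,0],0.18],[[0,0,0],0.27],[[0,0,0],0.36],[[0,0,0],0.45]]' | grep -E "clock|pos"
python3 - <<'E'
from h import *
go(.5195,-.0685,.16)
P=st(14,-68); print("pivot",P)
s=cam("side");t=cam("top")
# ring handle, lever handle in the side view
g=cv2.cvtColor(s["pixels"],cv2.COLOR_RGB2GRAY)
for n,(x,y) in(("ring",(.5253,.0482)),("lever",(.5195,-.0685))):
    p=proj(s,[x,y,.112]); print(n,"pred",p); r,cc=int(round(p[1])),int(round(p[0])); print(g[r-6:r+14:3,cc-9:cc+10])
E
```

```text
clock: 26.1
tool_pos: [0.5237, 0.0448, 0.0657]
wrist_force: [0.2, 0.6, 0.5]
opening: 0.0363
clock: 26.6
tool_pos: [0.5253, 0.0449, 0.1621]
wrist_force: [0.8, -0.1, 0.2]
opening: 0.0364
clock: 27.1
tool_pos: [0.5233, 0.0451, 0.1585]
t 27.1 pos [0.5233 0.0451 0.1585] xyaw 139.24 shift [-0.0951 -0.118  -0.002 ] mm [-71.3 -88.5  -1.5] F [-0.9  0.9  0.3]
pivot [ 0.53599544 -0.00565064]
ring pred [253.04439745 153.48154067]
[[204 203 203 205 203 200 202 204 207 206 208 210 213 217 221 224 225 228
  228]
 [210 213 212 209 208 199 122  14  36  36 110 215 222 221 222 225 225 228
  228]
 [209 211 215 219 227 230 139   4  25  19  58 150 216 208 208 209 212 216
  221]
 [223 226 228 229 233 234 178   2  24  22  61 156 221 209 207 204 204 209
  216]
 [212 214 217 215 216 223 214   0  18  21  31 122 215 206 204 208 211 216
  220]
 [196 199 203 203 200 210 201  50  16  25  14 111 228 220 220 224 227 227
  227]
 [222 220 220 220 222 228 225  84  10  21  10 131 250 234 230 229 230 231
  231]]
lever pred [254.61466839 181.67325877]
[[151 213 235 226 229 215 142 122 141 125  71  83  85  98 100  98  77 112
  135]
 [165 135 104 152 188  82  24  49  45  38  77 128  97  94 117 182 247 232
  238]
 [171 171 173 173 153 116  16  22  29  28  65 106 102 111 113 146 158 141
  119]
 [169 173 172 170 179 173   6  24  29  26  65 108  99 107 147 148 163 136
  113]
 [173 174 176 172 156 150  21  24  31  22  55  89 114 149 142 145 167 175
  107]
 [110 113 115 115 120 118  60  23  19  36  63 105 147 145 144 144 146 121
  114]
 [101 117 120 116 119 114  77  80  70  67  84 126 141 144 144 140 135 121
  110]]
```

```bash
python3 -m inch '[[[-0.02,-0.024,0],0.09],[[-0.04,-0.048,0],0.18],[[-0.06,-0.072,0],0.27],[[-0.08,-0.096,0],0.36],[[-0.095,-0.118,0],0.45]]' | grep -E "clock|pos"; python3 -m inch '[[[0,0,0],0.09],[[0,0,0],0.18],[[0,0,0],0.26],[[0,0,0],0.26],[[0,0,0],0.26]]' 0.5| grep -E "clock|pos"; python3 -c "
from h import *
go(.519,-.0685,.064)
print(env.read_state()['qpos'].round(2))"
```

```text
clock: 27.7
tool_pos: [0.5204, -0.0696, 0.1589]
clock: 28.2
tool_pos: [0.5205, -0.0683, 0.1592]
t 28.2 pos [ 0.5205 -0.0683  0.1592] xyaw 76.01 shift [-0.0007 -0.0018  0.1269] mm [-0.5 -1.4 95.2] F [ 0.1 -0.   1. ]
[-0.28  0.37  1.57 -0.    1.2  -0.03]
```

```bash
python3 -m inch '[[[0,-0.002,0.03],0],[[0,-0.002,0.06],0],[[0,-0.002,0.09],0],[[0,-0.002,0.115],0],[[0,-0.002,0.125],0]]' | grep -E "clock|pos|wrist" && python3 -m inch '[[[0,0,0],0],[[0,0,0],0],[[0,0,0],0],[[0,0,0],0],[[0,0,0],0]]' 0 8| grep -E "clock|pos|wrist|open|grip" && python3 -m inch '[[[0,0,0],0],[[0,0,0],0],[[0,0,0],0],[[0,0,0],0],[[0,0,0],0]]' | grep -E "clock|pos|wrist|open|grip"
cat > lev.py <<'E'
from h import *
s=env.read_state(); H=st(14,-68); d=s["tool_pos"][:2]-H; R=np.linalg.norm(d)
a=np.degrees(np.arctan2(d[1],d[0]))%360; f=s["wrist_force"][:2]; tg=np.array([d[1],-d[0]])/R
from scipy.spatial.transform import Rotation as Ro
r=Ro.from_quat(s["tcp_rot"]).as_matrix(); xy=np.degrees(np.arctan2(r[1,0],r[0,0]))%360
print("t",round(s["clock"],1),"R",R.round(4),"lever rad",np.radians(a-146.7).round(3),"xyaw-a",round((xy-a+180)%360-180,1),"Ftang cw",(f@tg).round(1),"Frad",(f@d/R).round(1),"Fz",s["wrist_force"][2].round(1),"open",round(s["opening"],4))
E
python3 lev.py
```

```text
clock: 28.7
tool_pos: [0.5181, -0.0676, 0.064]
wrist_force: [-0.3, 0.1, -0.1]
clock: 29.2
tool_pos: [0.5196, -0.068, 0.0665]
wrist_force: [2.0, -0.0, 2.8]
opening: 0.0111
gripper_force: 8.0
clock: 29.7
tool_pos: [0.5196, -0.0681, 0.0664]
wrist_force: [-1.3, 0.5, 5.8]
opening: 0.0111
gripper_force: 8.0
t 29.7 R 0.0645 lever rad 1.895 xyaw-a -179.5 Ftang cw 1.4 Frad -0.2 Fz 5.8 open 0.0111
```

```bash
python3 -m inch '[[[0.0003,-0.0075,0],0.0556],[[0.0013,-0.0149,0],0.111],[[0.0029,-0.0222,0],0.167],[[0.0051,-0.0293,0],0.222],[[0.008,-0.0362,0],0.278]]' 0 12 >/dev/null; python3 lev.py; python3 -m inch '[[[0,-0.003,0],0.022],[[0.0002,-0.006,0],0.044],[[0.0005,-0.009,0],0.067],[[0.0009,-0.012,0],0.089],[[0.0013,-0.0149,0],0.111]]'>/dev/null; python3 lev.py; python3 -m inch '[[[0,0,0],0],[[0,0,0],0],[[0,0,0],0],[[0,0,0],0],[[0,0,0],0]]' >/dev/null; python3 lev.py
```

```text
t 30.2 R 0.0644 lever rad 1.464 xyaw-a 179.9 Ftang cw 0.5 Frad -1.8 Fz 4.4 open 0.0114
t 30.7 R 0.0644 lever rad 1.291 xyaw-a 180.0 Ftang cw 0.6 Frad -0.7 Fz 4.5 open 0.0116
t 31.2 R 0.0644 lever rad 1.285 xyaw-a -179.6 Ftang cw 1.1 Frad -0.9 Fz 6.2 open 0.0115
```

```bash
python3 -m inch '[[[0,-0.002,0],0.015],[[0.0001,-0.004,0],0.03],[[0.0002,-0.006,0],0.044],[[0.0003,-0.0075,0],0.0556],[[0.0003,-0.0075,0],0.0556]]'>/dev/null; python3 lev.py; python3 -m inch '[[[0,-0.002,0],0.015],[[0.0001,-0.004,0],0.03],[[0.0002,-0.006,0],0.044],[[0.0003,-0.0075,0],0.0556],[[0.0003,-0.0075,0],0.0556]]'>/dev/null; python3 lev.py
```

```text
t 31.7 R 0.0644 lever rad 1.201 xyaw-a -179.8 Ftang cw 0.0 Frad -0.8 Fz 5.5 open 0.0116
t 32.2 R 0.0644 lever rad 1.113 xyaw-a -179.8 Ftang cw -0.1 Frad -0.9 Fz 5.4 open 0.0112
```

```bash
python3 -m inch '[[[0,-0.002,0],0.015],[[0.0001,-0.004,0],0.03],[[0.0002,-0.006,0],0.044],[[0.0003,-0.0075,0],0.0556],[[0.0003,-0.0075,0],0.0556]]'>/dev/null; python3 lev.py
```

```text
t 32.7 R 0.0644 lever rad 1.029 xyaw-a 180.0 Ftang cw 0.7 Frad -0.4 Fz 5.4 open 0.0119
```

```bash
sed -i '$a import sys; sys.exit(0 if f@tg>-3.5 else 1)' lev.py
python3 -m inch '[[[0,-0.001,0],0.007],[[0,-0.002,0],0.014],[[0,-0.003,0],0.021],[[0.0001,-0.0037,0],0.028],[[0.0001,-0.0037,0],0.028]]'>/dev/null; python3 lev.py && python3 -m inch '[[[0,-0.001,0],0.007],[[0,-0.002,0],0.014],[[0,-0.003,0],0.021],[[0.0001,-0.0037,0],0.028],[[0.0001,-0.0037,0],0.028]]'>/dev/null && python3 lev.py && python3 -m inch '[[[0,-0.001,0],0.007],[[0,-0.002,0],0.014],[[0,-0.003,0],0.021],[[0.0001,-0.0037,0],0.028],[[0.0001,-0.0037,0],0.028]]'>/dev/null && python3 lev.py && python3 -m inch '[[[0,-0.001,0],0.007],[[0,-0.002,0],0.014],[[0,-0.003,0],0.021],[[0.0001,-0.0037,0],0.028],[[0.0001,-0.0037,0],0.028]]'>/dev/null && python3 lev.py && python3 -m inch '[[[0,-0.001,0],0.007],[[0,-0.002,0],0.014],[[0,-0.003,0],0.021],[[0.0001,-0.0037,0],0.028],[[0.0001,-0.0037,0],0.028]]'>/dev/null && python3 lev.py
```

```text
t 33.2 R 0.0644 lever rad 0.991 xyaw-a 179.7 Ftang cw -1.6 Frad -0.3 Fz 5.6 open 0.0114
t 33.7 R 0.0644 lever rad 0.952 xyaw-a 179.4 Ftang cw -2.9 Frad -0.8 Fz 5.8 open 0.0113
t 34.2 R 0.0644 lever rad 0.909 xyaw-a 179.3 Ftang cw -4.2 Frad -0.4 Fz 5.3 open 0.0115
```

```bash
sed -i 's/-3.5/-6.5/' lev.py
python3 -m inch '[[[0,-0.001,0],0.007],[[0,-0.002,0],0.014],[[0,-0.003,0],0.021],[[0.0001,-0.0037,0],0.028],[[0.0001,-0.0037,0],0.028]]'>/dev/null; python3 lev.py && python3 -m inch '[[[0,-0.001,0],0.007],[[0,-0.002,0],0.014],[[0,-0.003,0],0.021],[[0.0001,-0.0037,0],0.028],[[0.0001,-0.0037,0],0.028]]'>/dev/null && python3 lev.py
```

```text
t 34.7 R 0.0644 lever rad 0.872 xyaw-a 179.0 Ftang cw -5.0 Frad 1.0 Fz 4.5 open 0.0115
t 35.2 R 0.0644 lever rad 0.829 xyaw-a 178.9 Ftang cw -5.0 Frad 0.6 Fz 5.0 open 0.0112
```

```bash
python3 -m inch '[[[0,-0.001,0],0.007],[[0,-0.002,0],0.014],[[0,-0.003,0],0.021],[[0.0001,-0.0037,0],0.028],[[0.0001,-0.0037,0],0.028]]'>/dev/null; python3 lev.py && python3 -m inch '[[[0,-0.001,0],0.007],[[0,-0.002,0],0.014],[[0,-0.003,0],0.021],[[0.0001,-0.0037,0],0.028],[[0.0001,-0.0037,0],0.028]]'>/dev/null && python3 lev.py && python3 -m inch '[[[0,-0.001,0],0.007],[[0,-0.002,0],0.014],[[0,-0.003,0],0.021],[[0.0001,-0.0037,0],0.028],[[0.0001,-0.0037,0],0.028]]'>/dev/null; python3 lev.py
```

```text
t 35.7 R 0.0645 lever rad 0.791 xyaw-a 178.5 Ftang cw -6.9 Frad 0.4 Fz 5.3 open 0.0116
t 35.7 R 0.0645 lever rad 0.791 xyaw-a 178.5 Ftang cw -6.9 Frad 0.4 Fz 5.3 open 0.0116
```

```bash
sed -i 's/-6.5/-8.3/' lev.py
python3 -m inch '[[[0,-0.001,0],0.007],[[0,-0.002,0],0.014],[[0,-0.003,0],0.021],[[0.0001,-0.0037,0],0.028],[[0.0001,-0.0037,0],0.028]]'>/dev/null; python3 lev.py && python3 -m inch '[[[0,-0.001,0],0.007],[[0,-0.002,0],0.014],[[0,-0.003,0],0.021],[[0,-0.003,0],0.021],[[0,-0.003,0],0.021]]'>/dev/null && python3 lev.py
```

```text
t 36.2 R 0.0645 lever rad 0.749 xyaw-a 178.4 Ftang cw -7.4 Frad 0.6 Fz 5.7 open 0.0115
t 36.7 R 0.0645 lever rad 0.716 xyaw-a 178.4 Ftang cw -7.8 Frad 0.1 Fz 5.6 open 0.0111
```

```bash
sed -i 's/-8.3/-9/' lev.py
python3 -m inch '[[[0,-0.001,0],0.007],[[0,-0.002,0],0.014],[[0,-0.003,0],0.021],[[0,-0.003,0],0.021],[[0,-0.003,0],0.021]]'>/dev/null; python3 lev.py && python3 -m inch '[[[0,-0.001,0],0.007],[[0,-0.002,0],0.014],[[0,-0.003,0],0.021],[[0,-0.003,0],0.021],[[0,-0.003,0],0.021]]'>/dev/null && python3 lev.py
python3 - <<'E'
from h import *
s=cam("side");g=cv2.cvtColor(s["pixels"],cv2.COLOR_RGB2GRAY)
p=proj(s,[*st(-40,-58),.112]);print(p);r,c=int(round(p[1])),int(round(p[0]));print(g[r-6:r+14:3,c-9:c+10])
h=cv2.cvtColor(s["pixels"],cv2.COLOR_RGB2HSV);m=cv2.inRange(h,(108,150,90),(125,255,255))[130:180]
n,l,q,C=cv2.connectedComponentsWithStats(m);print([(q[i][:5],C[i]+[0,130]) for i in range(1,n) if q[i][4]>8], proj(s,[*O,.1015]))
E
```

```text
t 37.2 R 0.0646 lever rad 0.686 xyaw-a 178.3 Ftang cw -9.3 Frad 1.6 Fz 4.4 open 0.0118
[253.05194099 153.47658952]
[[ 73  69  76 131 188 199 208 203 204 206 207 212 213 216 221 224 226 227
  227]
 [ 74  83  63  68  69  70  66  24  38  36 107 215 220 222 223 224 225 227
  228]
 [ 74  75  72  74  77  74  72  31  25  19  57 149 219 206 209 209 213 217
  221]
 [ 40  39  39  38  38  37  37  33  22  17  49 144 223 208 207 204 203 209
  216]
 [114 123 119 124 138 150 147 123  13  17  30 122 217 205 202 207 212 215
  221]
 [142 142 128 130 137 144 139  97  15  20  10 110 227 219 221 224 227 228
  228]
 [139 117  91  84 123 147 141 107  11  25   3 131 250 234 230 227 222 234
  240]]
[(array([275,  21,  11,  15, 117], dtype=int32), array([280.11965812, 158.77777778])), (array([276,  37,  10,   3,  18], dtype=int32), array([280.27777778, 168.27777778]))] [281.18885513 158.48668689]
```

Lever resistance has risen steadily to about 10 N, so it is firm. The ring handle is unmoved at px (252,153), and the head has sunk in the picture from row 158.2 to 158.8. Release and retreat.

```bash
python3 -m inch '[[[0,0,0],0],[[0,0,0],0],[[0,0,0],0],[[0,0,0],0],[[0,0,0],0]]' 0.4 | grep -E "clock|wrist|open"; python3 -m inch '[[[0,0,-0.03],0],[[0,0,-0.06],0],[[0,0,-0.1],0],[[0,0,-0.14],0],[[0,0,-0.16],0]]'| grep -E "clock|wrist|pos"; python3 -m inch '[[[0,0,0],0],[[0,0,0],0],[[0,0,0],0],[[0,0,0],0],[[0,0,0],0]]' | grep -E "clock|wrist|pos"
python3 - <<'E'
from h import *
s=cam("side");g=cv2.cvtColor(s["pixels"],cv2.COLOR_RGB2GRAY)
a=np.radians(146.7)+.686
for n,q in(("ring",st(-40,-58)),("lever .686",st(14,-68)+.064*np.array([np.cos(a),np.sin(a)]))):
    p=proj(s,[*q,.112]);print(n,p);r,c=int(round(p[1])),int(round(p[0]));print(g[r-6:r+14:3,c-9:c+10])
h=cv2.cvtColor(s["pixels"],cv2.COLOR_RGB2HSV);m=cv2.inRange(h,(108,150,90),(125,255,255))[130:180]
n,l,q,C=cv2.connectedComponentsWithStats(m);print([(q[i][:5],C[i]+[0,130]) for i in range(1,n) if q[i][4]>8])
E
```

```text
clock: 37.75
wrist_force: [0.2, 0.5, 0.6]
opening: 0.0368
clock: 38.25
tool_pos: [0.4719, -0.0104, 0.1882]
wrist_force: [0.3, -0.1, 0.1]
clock: 38.75
tool_pos: [0.4707, -0.0104, 0.185]
wrist_force: [-0.7, -0.4, 0.1]
ring [253.05194099 153.47658952]
[[206 205 202 204 202 201 203 202 205 206 209 210 213 216 222 225 225 228
  228]
 [209 214 212 206 208 201 122  16  36  35 109 215 221 221 223 223 225 227
  228]
 [209 210 214 219 227 229 141   9  21  21  60 152 217 208 209 209 212 217
  221]
 [224 226 228 229 232 234 177   1  25  20  53 143 222 209 206 206 202 209
  216]
 [213 216 216 216 215 223 213   1  22  19  32 122 217 205 202 207 211 216
  221]
 [195 198 203 202 202 209 202  50  15  23  10 111 226 219 221 223 227 229
  227]
 [222 221 219 219 221 228 226  83   8  24   9 129 250 233 229 220 229 232
  236]]
lever .686 [232.71630892 169.03519978]
[[231 231 232 229 230 229 230 230 230 228 227 226 225 225 222 218 213 209
  207]
 [229 229 228 227 231 230 141  94  18  28 126 239 236 232 230 229 227 223
  222]
 [224 223 221 221 222 216 109  12  25  13  65 175 242 228 227 228 227 230
  229]
 [228 228 228 230 231 232 178   4  21  25  25 133 242 220 214 212 216 216
  215]
 [230 229 230 229 231 238 243   0  18  22  15 113 231 220 210 217 220 226
  231]
 [230 231 231 231 230 236 241  45  20  24  23  46  99  97  89  93  95  96
   96]
 [232 232 232 231 232 239 239  92  48  39  41  49  46  48  52  62  46  44
   59]]
[(array([278,  21,   8,   3,  11], dtype=int32), array([281.81818182, 151.72727273])), (array([275,  22,  11,  14, 108], dtype=int32), array([279.73148148, 159.49074074])), (array([276,  37,  10,   3,  18], dtype=int32), array([280.27777778, 168.27777778]))]
```

```bash
python3 -c "
from bench import env
print(env.job_done())"
```

```text
the job is handed in; nothing more can be done
None
```

I handed the job in at about 39 s, and the hand-in call did not report a verdict. The head is seated on the seal, the ring is shut at its end stop, and I stopped the lever at about 0.69 rad, at about 10 N on the handle. The bottle, lens and loupe were not touched.

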